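Feed a trial piece through the guard slot of a hinge-boring unit and hold it for boring

TASK

Pick up the white trial piece, lay it on the bed of the hinge-boring unit and slide it, dark lipped end first, through the slot at the foot of the yellow guard until that end is square and fully home against the fence with the start plunger pushed in. The plunger springs back, so finish with the piece still in the gripper and pressed home, ready for the cup to be bored: do not let go. Leave the knob, the catch, the loose boring bit and the blue template where they are.

Things in the scene. Friction and masses are not known exactly. Their poses are not given: they have to be found in the camera images.
- trial_piece: Loose flat offcut of cupboard-door board, white faces, tan edges, 190 long (x) x 50 wide (y) x 16 mm thick, about 0.11 kg, lying flat. Origin at the centre of its underside; its x points to the end with 8 mm of dark hardwood lipping, which goes in first. Grip it across its 50 mm width near the plain end.
- lipped_end (a point): Middle of the lipped end face of the trial piece: 95 mm from the piece's origin along its x, 8 mm above its underside.
- boring_unit: Hinge-boring unit fixed on the bench, spindle below the bed. Origin at bench height under the middle of the slot's front; x is the feed direction (into the slot, away from the robot), z up. Bed: level dark grey plate, top 25 mm above the bench, x -140 to 160, y -120 to 200. Red stop button on the bed at x -110, y 160, 30 mm high. The gripper stays in front of the guard (x below 0).
- slot (a point): Middle of the slot at the guard's front face (boring unit x 0, y 0), 9 mm above the bed. Slot 54 wide, 18 mm high, open down to the bed: 2 mm to spare on each side of the piece and above it. Its edges flare outwards at 45 degrees from x 0 to x -5. Guard front 8 mm thick, 200 wide, yellow below, clear above; hood top 93 mm above the bed, with a cylinder on it up to 143 mm.
- fence (a point): Point on the upright steel face of the fence straight behind the slot, 8 mm above the bed, at boring unit x +70 (70 mm behind the guard's front face). The fence runs across the bed, square to the feed direction.
- start_plunger (a joint): Black round spring plunger of the start switch, 10 mm across, in the fence at the point fence: 0 m = out, standing 6 mm proud of the fence; 0.006 m = pushed in flush with it. The spring pushes back with about 1 N at first and 3 N when flush (drag of the piece on the bed, up to some 10 N if it is pressed down, comes on top), and pushes the piece back if it is let go.
- porcelain_knob: White porcelain cupboard knob standing on its foot, 34 mm across and 34 mm high; origin at its foot. To be left alone.
- magnetic_catch: Chrome magnetic catch, 46 x 34 x 14 mm; origin under its centre. To be left alone.
- boring_bit: Loose steel hinge-boring bit standing on its 35 mm head, shank up, 57 mm high; origin under its centre. To be left alone.
- template: Blue plastic hinge-positioning template lying flat, 70 x 130 x 6 mm with a 14 mm high ridge; origin under its centre. To be left alone.
Mind the look-alikes: they are no part of the job. There is more than one size of the trial_piece; the one meant has the size given above.

How it is judged:
By the outcome, as a careful person would: the job done as asked, in the order asked, and still so for the second after the job is handed in, while the arm keeps its last pose, push and grip.
It also fails if it takes over 51 s, if anything falls off the work surface, if the arm or the gripper's body presses on something with over 40 N, if the wrist force passes 120 N, or if a joint passes its speed limit or range.

ROBOT

A 6-joint arm with a two-finger parallel gripper is mounted at the origin on the work surface. World frame = base frame: x ahead of the robot, y to its left, z up, the work surface at z = 0. Lengths are in m, angles in degrees, forces in N, time in s.
With the tool pointing down it reaches from about 0.3 to 0.75 m from the base axis. Payload 8.5 kg.
Tool frame: the origin (TCP) lies midway between the tips of the shut fingers; the grasp point (between the pads) lies 19 mm behind it; z points along the fingers, y is the line along which they close (so a half turn about z gives the same grasp; the last joint's range is limited). The gripper opens to 85 mm and grips with 20 to 120 N. Pads are 22 mm wide; open, the fingers measure 114 mm over their backs; the gripper's body (76 mm by 85 mm) begins 54 mm behind the grasp point. The pads swing forward as they close: fully open they stand 13 mm farther back than shut.
Start: joints at [-88.482, 21.807, 74.336, -0, 83.858, -12.336], TCP at [0.132, -0.534, 0.231] pointing down, gripper open.
Joint ranges: [-178.18, 178.18], [-50.72, 133.34], [12.68, 142.11], [-81.47, 261.47], [9.98, 163.14], [-165.26, 165.26]. Speed limits (degrees/s): [136.94, 136.94, 180, 180, 180, 180].

INTERFACE

Orientations are given as a 3x3 rotation matrix whose columns are the frame's x, y, z axes.
In Python, from rig import env, viewer, recognise, pinpoint gives the robot as it stands.
- The arm moves only by the tool move_arm, never from a script. Its argument "plan" is text: rows parted by semicolons, each of 7 numbers parted by spaces: the shift along the tool's x, y, z in m, then the turn, a rotation vector about the tool's x, y, z in rad, then the finger opening in m, from 0 to 0.0854. A call has 1 to 12 rows; each row shifts and turns the commanded pose from where the row before left it, along the tool's axes as they then stand; what a row does not reach is not made up. A row lasts 1/8 s, in which the tool goes at most 62.5 mm and 10.7 degrees, less where a joint would pass 70% of its speed; a pose out of reach is approached as far as the arm can. A call is refused whole if a number of a shift passes 0.0625 or a number of a turn 0.188, either way. A call with a gripper value outside its range is refused whole. The fingers move at their own pace and stop on an object; "grip_force" is the grip in N (left out, the last holds). Time passes only in rows, so rows that do not move let the fingers close. It gives the time, the measured TCP pose, the force, the opening and the grip force at its end, in the units of the state.
- env.observe(): the state, without advancing time (a new reading comes with each control period).
- viewer.get_image(name): name is "scene" or "top"; returns (picture, depth): 384x512x3 uint8, red, green, blue; 384x512 float32, m along the optical axis (not along the pixel's ray), 0 where there is no reading.
- viewer.calibration(name): a dict with "fx", "fy", "cx", "cy" (pixels), "k1" (the pictures are not rectified: a ray, as slopes to the right and down, at radius r is drawn at 1 + k1 r^2 times it, then the intrinsics apply), "R" (3x3) and "t" (3): a world point X has camera coordinates R X + t. Camera axes: x right, y down, z forward; pixel columns grow to the right and rows downward; lengths in m; the calibration is good to about 2 mm. A picture is of the moment at which its call begins. calibration takes no time and is no camera call.
- env.close_job(): hands the job in; it is judged then, once.
Trained networks look in the newest picture that a camera, given by its name, has taken for a name from the list of things; names that differ only in an ending like _2 or _b are one class to them, and where a whole thing is asked for, a point or a joint stands for the part that bears it (a point fixed in the world has none). Each returns a list of dicts, best first, with "conf" (0 to 1); they miss things now and then, are a little off and sometimes report something else, mostly with a low value. They report only what shows in the picture. A call takes as long as a camera call. They do not tell look-alikes from the thing itself.
- recognise(camera, name): "extent" ([centre column, centre row, width, height] in pixels, round what is visible of it).
- pinpoint(camera, name): "pixel" ([column, row] in pixels: a listed point, or the origin of a listed thing).
The state is a dict: "time_s": time; "q": joint angles; "qvel": joint speeds; "joint_efforts": joint torques, N m; "position": TCP position; "tool_rot": TCP orientation; "ft_force": force on the tool from outside, world axes, zero at the start; "wrist_torque": the same for the moment, N m; "grip_width": finger opening in m; "gripper_force": force on a finger pad.
Only numpy, scipy, OpenCV 4.12 (cv2) and the standard library are available. Lean on these libraries where they do the work, as an engineer would, in place of code of your own. Each camera call takes 0.05 s, during which the arm holds its last target. There are 200 camera calls.

## Working session

There is one attempt and no reset: what is moved stays moved. The work goes in short steps, Python scripts to look and compute and a tool call to move; the robot and the scene stay as the last step left them, time stands still between calls to the robot, and variables do not carry over. Pictures are saved under pics/ and viewed, at most 10 in all, crops included, and the job is handed in when it is done.

Besides the shell and the picture viewer there is one more tool, called after "Request:" in YAML: its name, and indented under it one key for each argument. move_arm: Moves the arm, as the interface text tells. Its arguments: {"type":"object","properties":{"plan":{"type":"string"},"grip_force":{"type":"number"}},"required":["plan"]}

```bash
mkdir -p pics; ls
cat > h.py <<'E'
import numpy as np, cv2
from rig import env, viewer, recognise, pinpoint
def K(c):
    return np.array([[c['fx'],0,c['cx']],[0,c['fy'],c['cy']],[0,0,1.]]), np.array([c['k1'],0,0,0.])
def ray(cam,px):
    c=viewer.calibration(cam); k,d=K(c)
    p=cv2.undistortPoints(np.array(px,float).reshape(-1,1,2),k,d)[:,0]
    R=np.array(c['R']);t=np.array(c['t'])
    return -R.T@t, np.c_[p,np.ones(len(p))]@R   # slope rays with unit depth
def atz(cam,px,z):
    o,r=ray(cam,px); return o+r*((z-o[2])/r[:,2])[:,None]
def cloud(cam,depth):
    v,u=np.mgrid[:384,:512]; o,r=ray(cam,np.c_[u.ravel(),v.ravel()])
    return (o+r*depth.ravel()[:,None]).reshape(384,512,3)
def proj(cam,X):
    c=viewer.calibration(cam);k,d=K(c)
    return cv2.projectPoints(np.array(X,float).reshape(-1,3),cv2.Rodrigues(np.array(c['R']))[0],np.array(c['t'],float),k,d)[0][:,0]
E
python3 - <<'E'
from h import *
for n in('scene','top'):
    p,d=viewer.get_image(n); cv2.imwrite(f'pics/{n}1.png',p[:,:,::-1]); np.savez(f'pics/{n}1.npz',p=p,d=d)
    for m in ('trial_piece','boring_unit'):
        print(n,m,[(np.round(e['extent']),round(e['conf'],2)) for e in recognise(n,m)])
    for m in ('trial_piece','lipped_end','slot','fence','boring_unit'):
        print(n,m,[(np.round(e['pixel'],1),round(e['conf'],2)) for e in pinpoint(n,m)])
    o,r=ray(n,[[256,192]]);print(o,r)
s=env.observe();print(s['position'],s['time_s'],s['tool_rot'],s['grip_width'])
E
```

```text
pics
scene trial_piece [(array([203., 288.,  90.,  40.]), 0.91), (array([262., 244.,  41.,  48.]), 0.84)]
scene boring_unit [(array([334., 189., 150., 114.]), 0.76)]
scene trial_piece [(array([206.3, 290.8]), 0.77), (array([102.4, 233.8]), 0.63), (array([263.3, 243.3]), 0.62)]
scene lipped_end [(array([250.4, 265. ]), 0.9), (array([247.7, 294.6]), 0.77), (array([ 74.2, 275.8]), 0.65)]
scene slot [(array([326.9, 182.2]), 0.78)]
scene fence [(array([351.5, 191.3]), 0.83)]
scene boring_unit [(array([326.7, 189. ]), 0.91)]
[ 0.90302356 -0.78601898  0.82048196] [[-0.36516403  0.64973017 -0.66685029]]
top trial_piece [(array([339., 183.,  38.,  69.]), 0.95), (array([372., 281.,  44.,  25.]), 0.81), (array([271., 163.,  49.,  16.]), 0.68), (array([312., 105.,  53.,  31.]), 0.45)]
top boring_unit [(array([167., 137., 132., 127.]), 0.76), (array([341., 184.,  37.,  74.]), 0.59)]
top trial_piece [(array([269.8, 163.1]), 0.86), (array([342.3, 188.4]), 0.74)]
top lipped_end [(array([389.6, 280.9]), 0.94), (array([298.8, 162.7]), 0.81), (array([330.2, 147.1]), 0.64)]
top slot [(array([181.6, 143.5]), 0.93)]
top fence []
top boring_unit []
[ 0.35475714 -0.07256755  1.19551135] [[ 0.11136106 -0.01722964 -0.99376521]]
[ 0.13169335 -0.53398562  0.23132808] 0.8 [[ 9.70915933e-01  2.39420658e-01  1.24939116e-05]
 [ 2.39420658e-01 -9.70915933e-01 -9.99663265e-06]
 [ 9.73713748e-06  1.26971905e-05 -1.00000000e+00]] 0.08525376867762839
```

```bash
python3 -c "
import cv2
for n in('scene','top'):
    i=cv2.imread(f'pics/{n}1.png'); cv2.imwrite(f'pics/{n}1b.png',cv2.resize(i,(800,600),interpolation=cv2.INTER_CUBIC))"
```

```text
(no output)
```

View pics/scene1b.png

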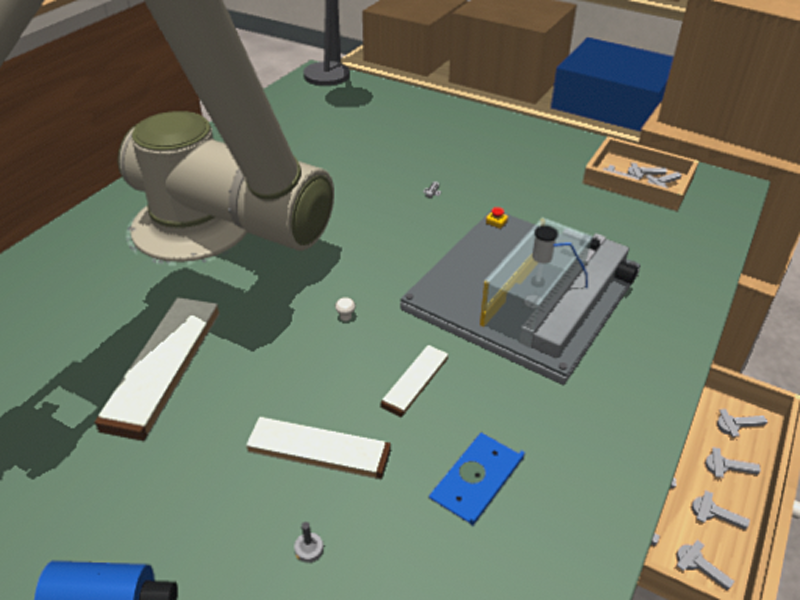

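View pics/top1b.png

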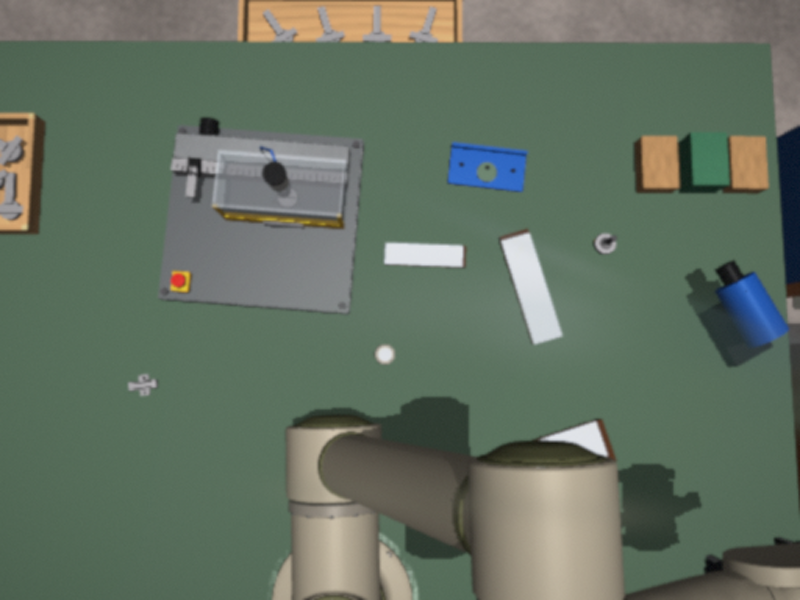

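The scene picture shows three white pieces: a large one by the arm at (160,365)/800, a middle one at (318,445) and a small one at (415,378). The boring unit is at (535,290), with the knob, the bit and the blue template clear of the middle piece. In the top picture the middle piece lies at (530,287) with its lipped end up at (515,235). The unit is at (262,220) with the guard front (yellow) facing down, turned a few degrees.

Run:
```python
from h import *
for n in('scene','top'):
    f=np.load(f'pics/{n}1.npz');p=f['p'];P=cloud(n,f['d'])
    hsv=cv2.cvtColor(p,cv2.COLOR_RGB2HSV)
    m=((hsv[...,1]<40)&(hsv[...,2]>150)&(P[...,2]<.05)&(P[...,2]>.005)).astype(np.uint8)
    k,l,st,ce=cv2.connectedComponentsWithStats(m)
    for i in range(1,k):
        if st[i,4]<150: continue
        X=P[l==i]; z=np.median(X[:,2])
        ct=cv2.findContours((l==i).astype(np.uint8),cv2.RETR_EXTERNAL,cv2.CHAIN_APPROX_NONE)[0][0][:,0]
        w=atz(n,ct,z)[:,:2]; r=cv2.minAreaRect((w*1000).astype(np.float32))
        print(n,'white',ce[i].round(),st[i,4],'z',z.round(4),'rect mm',np.round(r[0],1),np.round(r[1],1),round(r[2],2))
    # dark lipping: brown
    # bed: grey plane at z~.025
    g=((abs(P[...,2]-.025)<.006)&(hsv[...,1]<60)&(hsv[...,2]<140)).astype(np.uint8)
    k,l,st,ce=cv2.connectedComponentsWithStats(g); i=1+np.argmax(st[1:,4])
    X=P[l==i]; ct=np.argwhere(l==i)[:,::-1]
    w=atz(n,ct,np.median(X[:,2]))[:,:2]; r=cv2.minAreaRect((w*1000).astype(np.float32))
    print(n,'bed z',np.median(X[:,2]).round(4),r,cv2.boxPoints(r).round(1).tolist())
    yl=(hsv[...,0]>18)&(hsv[...,0]<32)&(hsv[...,1]>150)&(P[...,2]>.02)&(P[...,2]<.13)
    k,l,st,ce=cv2.connectedComponentsWithStats(yl.astype(np.uint8))
    for i in range(1,k):
        if st[i,4]<25: continue
        X=P[l==i]; print(n,'yellow',ce[i].round(),st[i,4],X.min(0).round(3),X.max(0).round(3),np.median(X,0).round(3))
    print(n,'table z',np.median(P[...,2][(hsv[...,0]>55)&(hsv[...,0]<90)&(hsv[...,1]>60)]))
print('slot scene@.034',atz('scene',[[326.9,182.2]],.034),'top',atz('top',[[181.6,143.5]],.034))
print('fence scene@.033',atz('scene',[[351.5,191.3]],.033),'bu@0',atz('scene',[[326.7,189.]],0))
print('lip scene',atz('scene',[[247.7,294.6]],.008),'top',atz('top',[[330.2,147.1]],.008))
```

```text
scene white [ 97. 240.] 1798 z 0.0214 rect mm [ 221.7 -317.6] [ 71.4 222.7] 17.57
scene white [266. 241.] 662 z 0.0118 rect mm [ 565.1 -133.1] [132.7  36.7] 88.12
scene white [202. 284.] 1651 z 0.0153 rect mm [ 507.7 -313.3] [182.6  50.5] 16.81
scene bed z 0.0257 ((625.5562133789062, 135.55906677246094), (327.87640380859375, 301.38800048828125), 85.3979721069336) [[462.20001220703125, -15.800000190734863], [762.5999755859375, -39.900001525878906], [788.9000244140625, 286.8999938964844], [488.5, 311.1000061035156]]
scene yellow [317. 141.] 83 [0.497 0.252 0.028] [0.531 0.28  0.045] [0.519 0.258 0.04 ]
scene yellow [309. 202.] 28 [ 0.605 -0.002  0.027] [0.613 0.005 0.06 ] [0.609 0.002 0.047]
scene table z 0.0007389987546803645
top white [340. 184.] 1317 z 0.0157 rect mm [ 508.8 -311.7] [182.8  49.8] 16.57
top white [271. 163.] 681 z 0.0113 rect mm [ 564.6 -132.8] [ 37.5 132.2] 0.14
top white [373. 280.] 396 z 0.022 rect mm [ 269.8 -382.9] [104.4  48.1] 74.99
top bed z 0.0251 ((625.0079956054688, 140.14987182617188), (318.6432800292969, 299.4393615722656), 85.67249298095703) [[463.70001220703125, -7.400000095367432], [762.2999877929688, -30.0], [786.2999877929688, 287.70001220703125], [487.70001220703125, 310.29998779296875]]
top yellow [180. 140.] 217 [0.604 0.002 0.039] [0.622 0.196 0.103] [0.615 0.101 0.057]
top yellow [117. 181.] 64 [0.498 0.254 0.035] [0.53  0.282 0.056] [0.507 0.26  0.041]
top table z 0.05213853625456766
slot scene@.034 [[0.61282259 0.10763436 0.034     ]] top [[0.61141589 0.10087312 0.034     ]]
fence scene@.033 [[0.68138381 0.10788428 0.033     ]] bu@0 [[0.61097164 0.12007211 0.        ]]
lip scene [[ 0.60424623 -0.28396685  0.008     ]] top [[ 0.60839818 -0.29038157  0.008     ]]
```

Request:
move_arm:
  plan: "0.0353 -0.0122 0 0 0 0 0.085; 0.0353 -0.0122 0 0 0 0 0.085; 0.0353 -0.0122 0 0 0 0 0.085; 0.0353 -0.0122 0 0 0 0 0.085; 0.0353 -0.0122 0 0 0 0 0.085; 0.0353 -0.0122 0 0 0 0 0.085; 0.0353 -0.0122 0 0 0 0 0.085; 0.0353 -0.0122 0 0 0 0 0.085; 0.0353 -0.0122 0 0 0 0 0.085; 0.0353 -0.0122 0 0 0 0 0.085; 0 0 0.04 0 0 -0.049 0.085; 0 0 0.04 0 0 0 0.085"
  grip_force: 60

```text
time_s: 2.3
position: [0.4457, -0.3307, 0.1505]
tool_rot: [[0.958, 0.288, 0.001], [0.288, -0.958, -0.001], [0.001, 0.001, -1.0]]
ft_force: [0.1, -0.8, 0.1]
grip_width: 0.0851
gripper_force: 0.0
```

Request:
move_arm:
  plan: "0 0 0.03 0 0 0 0.085; 0 0 0.03 0 0 0 0.085; 0 0 0.03 0 0 0 0.085; 0 0 0.02 0 0 0 0.085; 0 0 0.015 0 0 0 0.085; 0 0 0.012 0 0 0 0.085; 0 0 0.006 0 0 0 0.085; 0 0 0.003 0 0 0 0.085; 0 0 0 0 0 0 0.085"

```text
time_s: 3.42
position: [0.4453, -0.3311, 0.0056]
tool_rot: [[0.958, 0.287, 0.0], [0.287, -0.958, -0.0], [0.0, 0.0, -1.0]]
ft_force: [-0.1, -0.6, -0.1]
grip_width: 0.0852
gripper_force: 0.0
```

Run:
```python
from h import *
n='scene'
p,d=viewer.get_image(n); cv2.imwrite('pics/s2.png',cv2.resize(p[190:360,120:360,::-1],(768,544),interpolation=cv2.INTER_CUBIC))
s=env.observe();print(s['position'],s['ft_force'],s['grip_width'])
```

```text
[ 0.44537075 -0.3311854   0.00568571] [-0.61392481  0.99834973  0.37752518] 0.08507986311648635
```

View pics/s2.png

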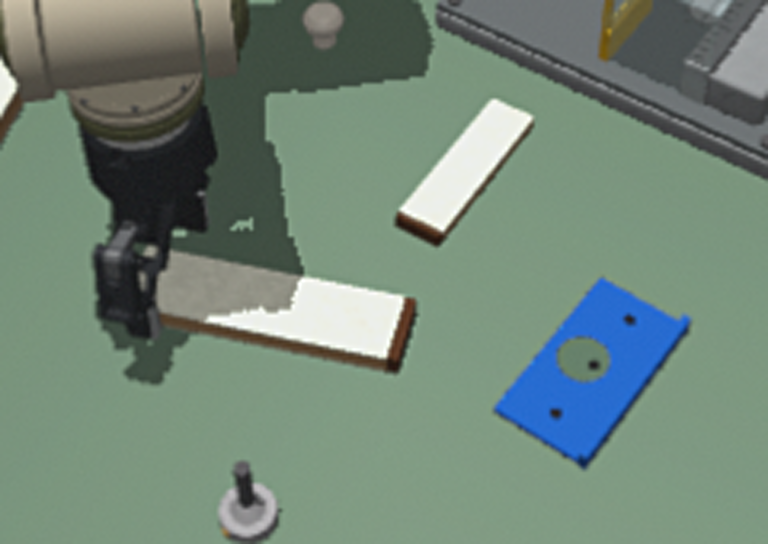

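The fingers straddle the plain end at about (145,290) in the crop, with the dark lipping free at (400,335). The piece is undisturbed, so I go 3 mm lower and close.

Request:
move_arm:
  plan: "0 0 0.003 0 0 0 0.085; 0 0 0 0 0 0 0.06; 0 0 0 0 0 0 0.04; 0 0 0 0 0 0 0.04; 0 0 0 0 0 0 0.04; 0 0 0 0 0 0 0.04; 0 0 0 0 0 0 0.04; 0 0 0 0 0 0 0.04"
  grip_force: 60

```text
time_s: 4.47
position: [0.4454, -0.3312, 0.0028]
tool_rot: [[0.958, 0.287, 0.001], [0.287, -0.958, -0.001], [0.0, 0.001, -1.0]]
ft_force: [-0.8, 0.2, 5.3]
grip_width: 0.0484
gripper_force: 62.4
```

Request:
move_arm:
  plan: "0 0 -0.01 0 0 0 0.04; 0 0 -0.02 0 0 0 0.04; 0 0 -0.025 0 0 0 0.04; 0 0 -0.025 0 0 0 0.04; 0 0 -0.02 0 0 0.07 0.04; 0 0 0 0 0 0.1 0.04; 0 0 0 0 0 0.1 0.04; 0 0 0 0 0 0.1 0.04; 0 0 0 0 0 0 0.04"

```text
time_s: 5.6
position: [0.4451, -0.3309, 0.1026]
tool_rot: [[0.997, -0.078, -0.0], [-0.078, -0.997, 0.0], [-0.0, -0.0, -1.0]]
ft_force: [-0.4, 0.2, -0.9]
grip_width: 0.0488
gripper_force: 62.0
```

Request:
move_arm:
  plan: "-0.003 -0.02 0 0 0 0 0.04; -0.006 -0.04 0 0 0 0 0.04; -0.006 -0.04 0 0 0 0 0.04; -0.006 -0.04 0 0 0 0 0.04; -0.006 -0.04 0 0 0 0 0.04; -0.006 -0.04 0 0 0 0 0.04; -0.006 -0.04 0 0 0 0 0.04; -0.006 -0.04 0 0 0 0 0.04; -0.006 -0.04 0 0 0 0 0.04; -0.006 -0.04 0 0 0 0 0.04; -0.006 -0.04 0 0 0 0 0.04; -0.004 -0.023 0 0 0 0 0.04"

```text
time_s: 7.1
position: [0.4119, 0.1181, 0.1025]
tool_rot: [[0.997, -0.076, -0.0], [-0.076, -0.997, 0.0], [-0.0, -0.0, -1.0]]
ft_force: [0.0, -0.6, -0.2]
grip_width: 0.0484
gripper_force: 62.0
```

Request:
move_arm:
  plan: "0 0 0.02 0 0 0 0.04; 0 0 0.02 0 0 0 0.04; 0 0 0.014 0 0 0 0.04; 0 0 0.01 0 0 0 0.04; 0 0 0 0 0 0 0.04"

```text
time_s: 7.72
position: [0.4128, 0.1162, 0.0381]
tool_rot: [[0.997, -0.078, -0.001], [-0.078, -0.997, 0.0], [-0.001, 0.0, -1.0]]
ft_force: [-0.4, 0.3, -1.8]
grip_width: 0.0482
gripper_force: 62.1
```

Run:
```python
from h import *
for n in('scene','top'):
    p,d=viewer.get_image(n); np.savez(f'pics/{n}3.npz',p=p,d=d)
    for m in ('lipped_end','slot','fence','trial_piece'):
        print(n,m,[(np.round(e['pixel'],1),round(e['conf'],2)) for e in pinpoint(n,m)])
a=np.load('pics/scene3.npz')['p'][110:270,190:430,::-1];b=np.load('pics/top3.npz')['p'][70:220,80:280,::-1]
cv2.imwrite('pics/s3.png',cv2.resize(a,(800,533),interpolation=cv2.INTER_CUBIC))
cv2.imwrite('pics/t3.png',cv2.resize(b,(800,600),interpolation=cv2.INTER_CUBIC))
```

```text
scene lipped_end [(array([ 75.9, 275.4]), 0.72), (array([250.7, 265. ]), 0.6), (array([312.5, 174.2]), 0.56)]
scene slot []
scene fence [(array([348.7, 192.5]), 0.67)]
scene trial_piece [(array([105.1, 233.1]), 0.91), (array([265.9, 244.9]), 0.85), (array([281.6, 164. ]), 0.66)]
top lipped_end [(array([297.6, 163.5]), 0.96), (array([388.4, 279.9]), 0.69), (array([181.5, 154.9]), 0.62)]
top slot [(array([180. , 144.6]), 0.68)]
top fence []
top trial_piece [(array([271.9, 162.9]), 0.86), (array([338.5, 296.2]), 0.78), (array([178.5, 189.4]), 0.59)]
```

View pics/s3.png

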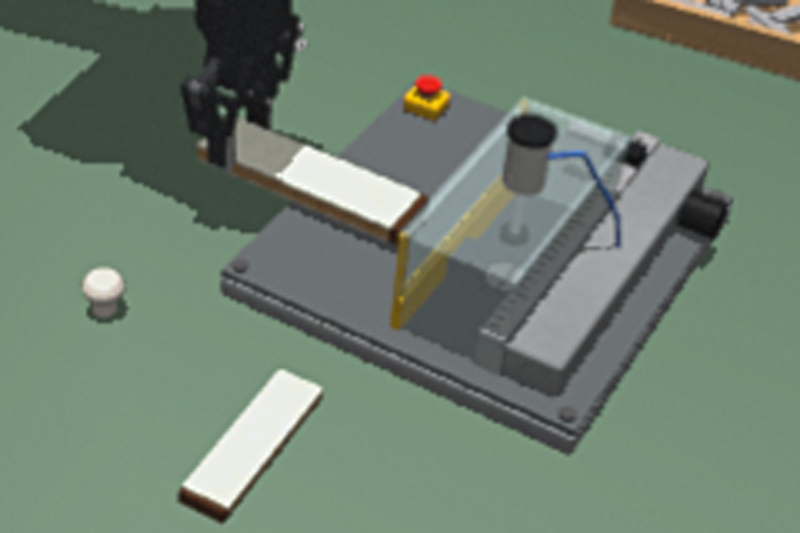

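View pics/t3.png

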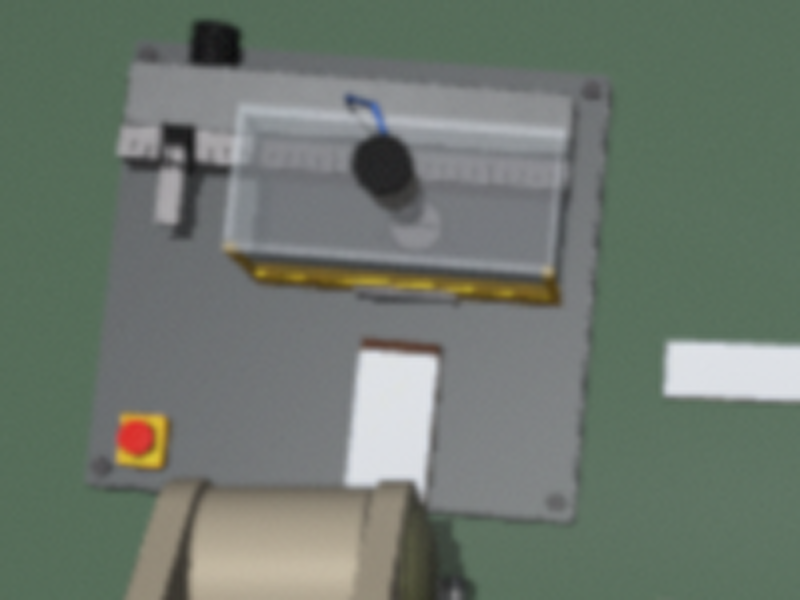

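In the scene crop, the piece is held level with its lipping at (410,220), square ahead of the guard. In the top crop, the lipping is at (401,347), and the slot's flared lip is the dark band from (357,296) to (460,299). The piece is within about 2 mm of the slot line, so I'll measure subpixel.

```bash
cat > m.py <<'E'
from h import *
def cross(v,th):  # subpixel crossing positions
    s=np.where((v[:-1]-th)*(v[1:]-th)<0)[0]; return [i+(th-v[i])/(v[i+1]-v[i]) for i in s]
def fit(w):  # robust: x as fn -> lateral y = a + b*x
    for _ in range(4):
        c=np.polyfit(w[:,0],w[:,1],1); e=abs(w[:,1]-np.polyval(c,w[:,0])); w=w[e<max(.0008,2*np.median(e))]
    return c,w
def piece(p,zt,r0,r1,c0=150,c1=200):
    L=[];Rr=[]; s=p.min(2).astype(float)
    for r in range(r0,r1):
        c=cross(s[r,c0:c1],(s[r,c0:c1].max()+90)/2)
        if len(c)>=2: L.append([c[0]+c0,r]);Rr.append([c[-1]+c0,r])
    out=[]
    for E in(L,Rr): out.append(fit(atz('top',E,zt)))
    return out
def bed(p):
    L=[];Rr=[]; q=p.astype(float); s=q[...,1]-q[...,0]  # green-red: table high, bed ~0
    s=cv2.GaussianBlur(s,(3,3),0)
    for r in range(100,185):
        c=[x for x in cross(s[r,85:245],s[r,228:245].mean()/2)]
        if len(c)>=2: L.append([c[0]+85,r]);Rr.append([c[-1]+85,r])
    return [fit(atz('top',E,.025)) for E in(L,Rr)]
E
python3 - <<'E'
from m import *
p=np.load('pics/top3.npz')['p']
for nm,o in(('piece',piece(p,.0513,160,188)),('bed',bed(p))):
    for c,w in o: print(nm,'angle',np.degrees(np.arctan(c[0])).round(2),'n',len(w),'y at x=.55',np.polyval(c,.55).round(4), 'x range',w[:,0].min().round(3),w[:,0].max().round(3))
# flare band rows around 143..146
g=p.mean(2)
print(g[141:160,165:200:1].round().astype(int)[:, ::2])
for r in(143,144,145,146): print(r,g[r,164:200].round().astype(int))
E
```

```text
piece angle -4.8 n 25 y at x=.55 0.1315 x range 0.495 0.565
piece angle -4.92 n 25 y at x=.55 0.0796 x range 0.495 0.565
bed angle -4.39 n 61 y at x=.55 0.3041 x range 0.506 0.703
bed angle -4.07 n 85 y at x=.55 -0.015 x range 0.507 0.731
[[ 71  83 102 106 110 112 111 115 113 120 123 117  88  95 100  99 103  86]
 [ 82  85 103 106 112 115 118 114 104 105 107 111 103 111 114 109 113  86]
 [109 109  94  90  99 101 108 106 105 104 108 114 114 116 104  81  80  71]
 [116 117  97  88  83  76  80  81  86  89  96 103 104 110 100  75  73  70]
 [118 117 112 111  96  86  86  87  87  89  93  95  95  97  90  95  99  94]
 [119 117 117 118 114 111 112 111 111 112 113 114 113 114 101 112 118 116]
 [117 117 118 118 118 120 119 119 119 120 120 120 122 121 117 121 122 122]
 [118 118 119 119 119 120 119 120 121 120 121 120 120 122 121 122 123 123]
 [118 117 118 120 119 119 120 120 121 122 121 122 122 123 122 122 122 123]
 [118 119 119 118 119 120 121 122 120 120 122 121 123 123 122 123 122 123]
 [118 119 118 120 120 120 122 120 121 122 122 122 123 123 123 124 122 123]
 [119 119 119 120 119 119 120 121 12
[... 468 characters left out ...]
113 125 124 124 126]
 [120 120 160 222 224 222 220 217 215 214 210 197 135 116 124 125 126 125]]
143 [108 109 110 109 105  94  86  90  96  99 100 101 103 108 108 106 106 105
 104 104 106 108 113 114 113 114 117 116 113 104  88  81  82  80  72  71]
144 [118 116 118 117 112  97  87  88  87  83  78  76  77  80  80  81  85  86
  87  89  92  96 100 103 104 104 108 110 107 100  81  75  75  73  70  70]
145 [117 118 117 117 116 112 110 111 107  96  87  86  85  86  84  87  87  87
  89  89  91  93  94  95  95  95  97  97  96  90  86  95 103  99  97  94]
146 [116 119 117 117 118 117 118 118 117 114 111 111 111 112 113 111 112 111
 112 112 113 113 113 114 114 113 114 114 111 101 100 112 117 118 117 116]
```

Run:
```python
from m import *
p=np.load('pics/top3.npz')['p']
w=atz('top',[[169.0,143.8],[194.,145.]],.047);print('flare',w.round(4),w.mean(0).round(4))
q=p.astype(float); s=q[...,0]-q[...,2]
E=[]
for c in list(range(147,166))+list(range(199,217)):
    x=cross(s[132:155,c],s[132:155,c].max()/2)
    if x: E.append([c,132+x[-1]])
w=atz('top',E,.025)[:,[1,0]]; k,wi=fit(w)
print('guard bottom: x at y=.101',np.polyval(k,.101),'angle',np.degrees(np.arctan(k[0])),len(wi), w[:,0].min(),w[:,0].max())
# lip front edge: x
s=q.mean(2)
E=[]
for c in range(172,189):
    v=s[150:160,c]; th=(v[:2].mean()+v.min())/2; x=cross(v,th)
    if x:E.append([c,150+x[0]])
w=atz('top',E,.0513)[:,[1,0]];k,wi=fit(w);print('lip edge x at .104',np.polyval(k,.104),'angle',np.degrees(np.arctan(k[0])),len(wi))
# back edge of bed
s=cv2.GaussianBlur(q[...,1]-q[...,0],(3,3),0);E=[]
for c in range(140,225):
    x=cross(s[75:100,c],s[75:80,c].mean()/2)
    if x:E.append([c,75+x[-1]])
w=atz('top',E,.025)[:,[1,0]];k,wi=fit(w);print('bed back x at .1',np.polyval(k,.1),'angle',np.degrees(np.arctan(k[0])),len(wi))
s=env.observe();print(s['position'])
```

```text
flare [[0.6077 0.1313 0.047 ]
 [0.6047 0.067  0.047 ]] [0.6062 0.0991 0.047 ]
guard bottom: x at y=.101 0.6157653711213752 angle 4.40500930633886 29 0.011996787685068094 0.193489891704048
lip edge x at .104 0.5786668394407418 angle 5.02475802845135 17
bed back x at .1 0.7721213953881123 angle 4.294015387917095 81
[0.41351929 0.11591507 0.03846508]
```

Request:
move_arm:
  plan: "0 0 0 0 0 -0.008 0.04; 0 0.0027 0.004 0 0 0 0.04; 0 0 0.004 0 0 0 0.04; 0 0 0.002 0 0 0 0.04; 0 0 0 0 0 0 0.04"

```text
time_s: 8.85
position: [0.4132, 0.1132, 0.0282]
tool_rot: [[0.997, -0.071, -0.0], [-0.071, -0.997, 0.0], [-0.0, 0.0, -1.0]]
ft_force: [-0.3, -0.3, -1.4]
grip_width: 0.0481
gripper_force: 62.1
```

Run:
```python
from m import *
p,d=viewer.get_image('top');np.savez('pics/top4.npz',p=p,d=d)
for c,w in piece(p,.0415,160,188): print('angle',np.degrees(np.arctan(c[0])).round(2),'y at .606',np.polyval(c,.606).round(4),len(w))
p,d=viewer.get_image('scene');np.savez('pics/scene4.npz',p=p,d=d);P=cloud('scene',d)
m=(p.min(2)>170)&(P[...,0]>.45)&(P[...,0]<.6)&(P[...,1]>.06)&(P[...,1]<.16)&(P[...,2]<.07)
X=P[m];print(m.sum(),np.linalg.lstsq(np.c_[X[:,:2]-[.55,.105],np.ones(len(X))],X[:,2],rcond=None)[0])
P=cloud('top',np.load('pics/top4.npz')['d']);p=np.load('pics/top4.npz')['p']
m=(p.min(2)>170)&(P[...,0]>.45)&(P[...,0]<.6)&(P[...,1]>.06)&(P[...,1]<.16)&(P[...,2]<.07)
X=P[m];print(m.sum(),np.linalg.lstsq(np.c_[X[:,:2]-[.55,.105],np.ones(len(X))],X[:,2],rcond=None)[0])
s=env.observe();print(s['position'],s['tool_rot'],s['ft_force'],s['wrist_torque'])
```

```text
angle -4.55 y at .606 0.1251 27
angle -4.11 y at .606 0.0738 27
477 [-0.0037581  -0.00809387  0.04171238]
618 [-0.00370721 -0.00461617  0.04101351]
[0.41331354 0.11324682 0.02834764] [[ 9.97469307e-01 -7.10983550e-02  7.56981388e-05]
 [-7.10983563e-02 -9.97469310e-01  1.39752058e-05]
 [ 7.45129561e-05 -1.93218521e-05 -9.99999997e-01]] [-0.02286159  0.33129423 -1.71010482] [ 0.02615075  0.08001574 -0.03778415]
```

Request:
move_arm:
  plan: "0.006 0 0.0004 0 0 0 0.04; 0.008 0 0 0 0 0 0.04; 0.008 0 0 0 0 0 0.04; 0.006 0.0002 0 0 0 0 0.04; 0.004 0 0 0 0 0 0.04; 0.004 0 0 0 0 0 0.04; 0 0 0 0 0 0 0.04"

```text
time_s: 9.82
position: [0.4482, 0.1106, 0.0278]
tool_rot: [[0.997, -0.071, -0.003], [-0.071, -0.997, 0.0], [-0.003, 0.0, -1.0]]
ft_force: [-5.5, 0.2, 2.3]
grip_width: 0.0484
gripper_force: 62.4
```

Request:
move_arm:
  plan: "0.003 0 0 0 0 0 0.04; 0.003 0 0 0 0 0 0.04; 0.003 0 0 0 0 0 0.04; 0.003 0.0001 0 0 0 0 0.04; 0 0 0 0 0 0 0.04"

```text
time_s: 10.45
position: [0.4612, 0.1098, 0.0279]
tool_rot: [[0.998, -0.07, 0.0], [-0.07, -0.998, 0.0], [0.0, -0.0, -1.0]]
ft_force: [-1.7, 3.7, -0.1]
grip_width: 0.0483
gripper_force: 62.1
```

Run:
```python
from m import *
p,d=viewer.get_image('top');np.savez('pics/top5.npz',p=p,d=d)
b=p[100:200,120:240,::-1];cv2.imwrite('pics/t5.png',cv2.resize(b,(720,600),interpolation=cv2.INTER_CUBIC))
for c,w in piece(p,.0415,150,180): print('angle',np.degrees(np.arctan(c[0])).round(2),'y at .606',np.polyval(c,.606).round(4),len(w))
s=env.observe();print(s['position'],s['ft_force'],s['wrist_torque'])
```

```text
angle 11.41 y at .606 0.1345 20
angle -0.91 y at .606 0.0762 13
[0.46121177 0.10979605 0.02784118] [-1.92857909  4.46776503 -0.5904904 ] [0.76393356 0.20779617 0.66552134]
```

View pics/t5.png

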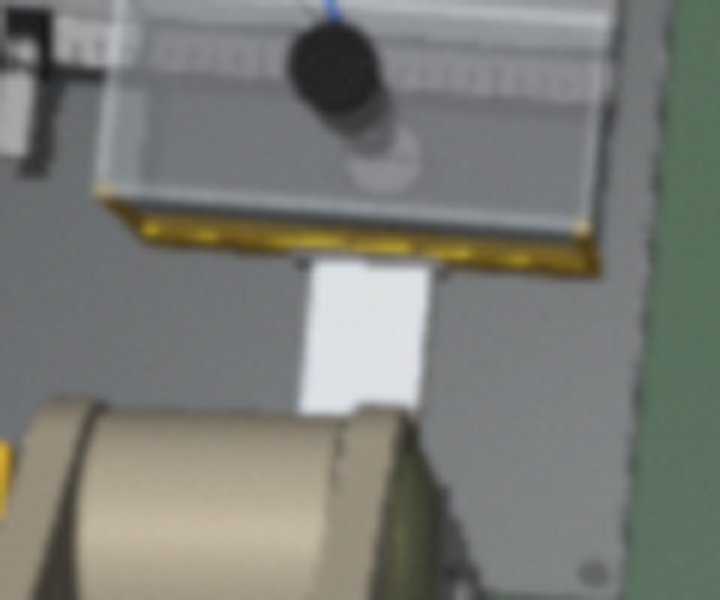

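The piece has entered the slot: its white top passes under the guard at (370,262), between the flare ends at (303,262) and (442,268). A light side force shows that it rubs the right side, so I ease it 1 mm left and carry on.

Request:
move_arm:
  plan: "0.002 -0.0005 0 0 0 0 0.04; 0.004 -0.0005 0 0 0 0 0.04; 0.004 0 0 0 0 0 0.04; 0.004 0 0 0 0 0 0.04; 0 0 0 0 0 0 0.04"

```text
time_s: 11.12
position: [0.476, 0.1093, 0.028]
tool_rot: [[0.997, -0.071, 0.001], [-0.071, -0.997, -0.0], [0.001, 0.0, -1.0]]
ft_force: [0.8, 0.6, -1.1]
grip_width: 0.0485
gripper_force: 62.1
```

Request:
move_arm:
  plan: "0.004 0 0 0 0 0 0.04; 0.005 0 0 0 0 0 0.04; 0.005 0.0001 0 0 0 0 0.04; 0.005 0 0 0 0 0 0.04; 0.005 0 0 0 0 0 0.04; 0.003 0 0 0 0 0 0.04; 0 0 0 0 0 0 0.04"

```text
time_s: 12.0
position: [0.5024, 0.1074, 0.0279]
tool_rot: [[0.997, -0.071, 0.001], [-0.071, -0.997, -0.0], [0.001, 0.0, -1.0]]
ft_force: [0.2, -0.3, 0.6]
grip_width: 0.0483
gripper_force: 62.1
```

Request:
move_arm:
  plan: "0.003 0 0 0 0 0 0.04; 0.003 0 0 0 0 0 0.04; 0.003 0 0 0 0 0 0.04; 0.002 0 0 0 0 0 0.04; 0.001 0 0 0 0 0 0.04; 0 0 0 0 0 0 0.04"

```text
time_s: 12.75
position: [0.5139, 0.1066, 0.0278]
tool_rot: [[0.997, -0.071, -0.001], [-0.071, -0.997, -0.0], [-0.001, 0.0, -1.0]]
ft_force: [-0.4, 0.7, -0.3]
grip_width: 0.0483
gripper_force: 62.2
```

Request:
move_arm:
  plan: "0.001 0 0 0 0 0 0.04; 0.001 0 0 0 0 0 0.04; 0.001 0 0 0 0 0 0.04; 0 0 0 0 0 0 0.04"

```text
time_s: 13.25
position: [0.517, 0.1064, 0.0279]
tool_rot: [[0.997, -0.071, -0.0], [-0.071, -0.997, -0.0], [-0.0, 0.0, -1.0]]
ft_force: [-2.6, -0.2, -0.3]
grip_width: 0.0488
gripper_force: 62.2
```

Run:
```python
from m import *
p,d=viewer.get_image('scene');np.savez('pics/s6.npz',p=p,d=d)
b=p[130:230,290:410,::-1];cv2.imwrite('pics/s6.png',cv2.resize(b,(720,600),interpolation=cv2.INTER_CUBIC))
s=env.observe();print(s['position'],s['ft_force'],s['wrist_torque'])
```

```text
[0.51703167 0.10640027 0.02791016] [-2.94728647  0.20948295 -0.29168401] [-0.08666382  0.37186715 -0.02838647]
```

View pics/s6.png

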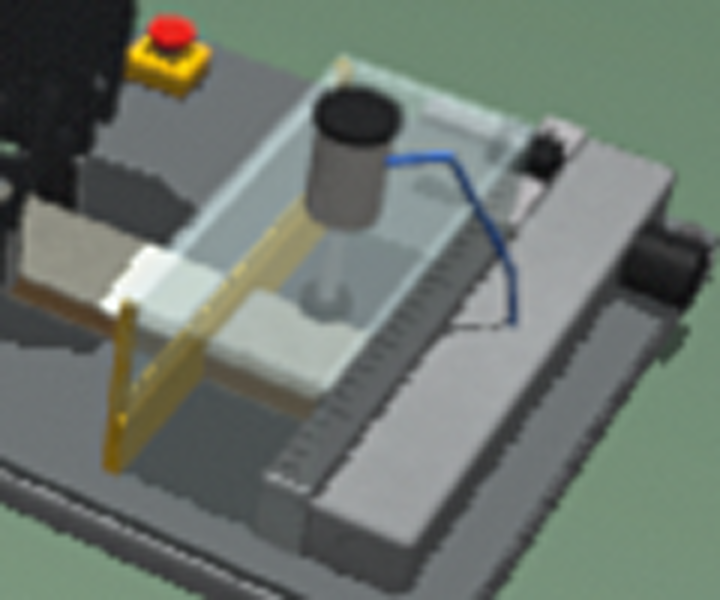

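Seen through the clear hood, the piece runs under the guard almost to the scaled fence at (320,395). A force of about 2.7 N suggests the plunger is being pushed in, so I continue in small steps until the fence is felt.

Request:
move_arm:
  plan: "0.0007 0 0 0 0 0 0.04; 0.0007 0 0 0 0 0 0.04; 0 0 0 0 0 0 0.04"

```text
time_s: 13.68
position: [0.5182, 0.1063, 0.0278]
tool_rot: [[0.997, -0.071, -0.001], [-0.071, -0.997, 0.0], [-0.001, 0.0, -1.0]]
ft_force: [-4.3, -1.1, -0.9]
grip_width: 0.0483
gripper_force: 62.2
```

Request:
move_arm:
  plan: "0.0007 0 0 0 0 0 0.04; 0.0007 0 0 0 0 0 0.04; 0 0 0 0 0 0 0.04"

```text
time_s: 14.05
position: [0.5182, 0.1063, 0.0278]
tool_rot: [[0.997, -0.071, -0.004], [-0.071, -0.997, 0.0], [-0.004, 0.0, -1.0]]
ft_force: [-9.7, -0.4, 3.1]
grip_width: 0.0485
gripper_force: 62.7
```

Request:
move_arm:
  plan: "0.0007 0 0 0 0 0 0.04; 0.0005 0 0 0 0 0 0.04; 0 0 0 0 0 0 0.04; 0 0 0 0 0 0 0.04"

```text
time_s: 14.55
position: [0.5182, 0.1063, 0.0278]
tool_rot: [[0.997, -0.071, -0.007], [-0.071, -0.997, 0.0], [-0.006, 0.0, -1.0]]
ft_force: [-14.8, -0.2, 7.8]
grip_width: 0.0484
gripper_force: 63.1
```

Run:
```python
from m import *
for k in range(3):
    p,d=viewer.get_image('top'); s=env.observe();print(s['position'].__repr__(),np.round(s['ft_force'],1),np.round(s['wrist_torque'],2))
print(s['tool_rot'])
np.savez('pics/t7.npz',p=p,d=d)
for c,w in piece(p,.0415,147,168): print('angle',np.degrees(np.arctan(c[0])).round(2),'y at .6',np.polyval(c,.6).round(4),len(w))
a=p[70:190,110:230,::-1]
q,d=viewer.get_image('scene');b=q[130:230,300:400,::-1]
cv2.imwrite('pics/x7.png',np.hstack([cv2.resize(a,(400,400),interpolation=cv2.INTER_CUBIC),cv2.resize(b,(400,400),interpolation=cv2.INTER_CUBIC)]))
```

```text
array([0.51823507, 0.10634643, 0.02776522]) [-14.4  -1.    7.4] [ 0.01  2.29 -0.1 ]
array([0.51823406, 0.10636747, 0.02776075]) [-13.4  -0.1   6.2] [-0.02  2.24 -0.14]
array([0.51826618, 0.10633625, 0.02778506]) [-14.6  -0.1   7.7] [-0.02  2.27 -0.08]
[[ 9.97466139e-01 -7.08550346e-02 -6.39267250e-03]
 [-7.08558954e-02 -9.97486558e-01  9.20124340e-05]
 [-6.38312444e-03  3.61179247e-04 -9.99979562e-01]]
angle 20.55 y at .6 0.1143 9
angle 22.47 y at .6 0.084 9
```

View pics/x7.png

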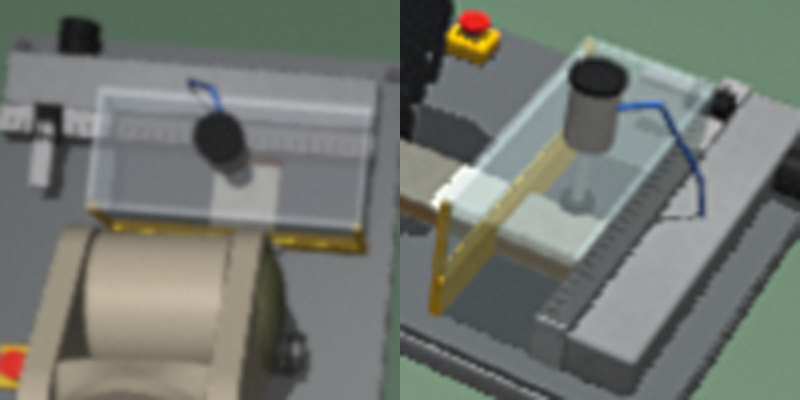

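Run:
```python
from m import *
p=np.load('pics/t7.npz')['p'].astype(float)
s=p[...,0]-p[...,2]  # brown lip: red minus blue
print(s[112:126,176:196].round().astype(int))
for u in (64,66,68,70,72):
    x=.6126+.997*u/1000;y=.0999-.0758*u/1000
    print(u,proj('top',[[x+.0758*v,y+.997*v,.041] for v in(.02,-.02)]).round(1).tolist())
print('fence foot/plane top pinned at 70: z .025..',proj('top',[[.6126+.0698,.0946,z] for z in(.025,.041,.05,.06)]).round(1).tolist())
print(pinpoint('top','lipped_end')[:4],pinpoint('top','fence')[:2])
```

```text
[[-2 -1 -1 -1 -2  1 -1 -3 -4 -5 -5 -6 -5 -5 -5 -6 -5 -5 -5 -5]
 [-1 -1 -1 -1  0 -1  0 -1 -3 -5 -4 -5 -5 -5 -5 -5 -6 -6 -4 -5]
 [-2 -2  1  1  0  1  0  0 -2 -4 -4 -6 -5 -5 -5 -4 -5 -5 -5 -4]
 [-1 -1  0 -2  0 -1  1  2  0 -2 -2 -2 -3 -4 -4 -4 -5 -4 -5 -6]
 [ 0  0  0 -1 -1  0  3  1  1  2  3  2  0  0  0 -1 -1 -1 -4 -5]
 [ 0  0  0  2  0  2  2  3  6  9 10 10 10  9  9  7  7  5  0 -4]
 [ 0  2  1  0  2  2  3  2  6  8 10 11 11 12 11 10 10  9  3 -4]
 [ 3  1  2  2  3  2  1  1  0  4  6  7  7  8  8  9  7  8  3 -3]
 [ 2  3  2  2  1  0  0 -2 -4 -2  1  3  3  4  4  3  5  5  3 -4]
 [ 1  3  1  1  0 -2 -3 -4 -5 -3  0  2  3  2  3  3  4  3  2 -3]
 [ 1  2  0 -1 -2 -4 -5 -5 -5 -4  0  1  3  3  3  2  3  3  0 -4]
 [ 2  0 -3 -4 -4 -4 -5 -6 -4 -2  2  2  2  3  1  2  2  3  0 -3]
 [ 2  1 -1 -4 -4 -5 -6 -5 -2  1  2  2  3  3  2  2  3  4  0 -5]
 [ 3  2  0 -1 -2 -3 -3 -2  0  2  2  2  2  2  2  1  3  4  0 -4]]
64 [[176.3, 117.8], [191.6, 119.0]]
66 [[176.4, 117.1], [191.7, 118.3]]
68 [[176.4, 116.3], [191.7, 117.5]]
70 [[176.5, 115.6], [191.8, 116.8]]
72 [[176.6, 114.8], [191.9, 116.0]]
fence foot/plane top pinned at 70: z .025.. [[185.0, 117.8], [184.1, 116.2], [183.7, 115.2], [183.1, 114.1]]
[{'pixel': [386.9, 279.0], 'conf': 0.89}] [{'pixel': [386.4, 151.4], 'conf': 0.65}]
```

Request:
move_arm:
  plan: "0 -0.0003 0 0 0.002 0.002 0.04; 0 -0.0003 0 0 0.002 0.002 0.04; 0 0 0 0 0 0 0.04; 0 0 0 0 0 0 0.04"

```text
time_s: 15.35
position: [0.5183, 0.1066, 0.0278]
tool_rot: [[0.997, -0.074, -0.003], [-0.074, -0.997, -0.001], [-0.002, 0.001, -1.0]]
ft_force: [-14.6, -2.9, 7.6]
grip_width: 0.0486
gripper_force: 63.0
```

Run:
```python
from m import *
for k in range(3):
    p,d=viewer.get_image('top'); s=env.observe();print(np.round(s['position'],5),np.round(s['ft_force'],1),np.round(s['wrist_torque'],2))
print(np.round(s['tool_rot'],4),s['time_s'])
```

```text
[0.51829 0.1066  0.02777] [-14.6  -2.8   7.3] [-0.34  2.3   0.2 ]
[0.51828 0.10657 0.02777] [-14.7  -1.3   7.9] [-0.34  2.3   0.17]
[0.51827 0.1066  0.02775] [-15.   -3.6   7.9] [-0.38  2.33  0.19]
[[ 0.9972 -0.0741 -0.0026]
 [-0.0741 -0.9973 -0.001 ]
 [-0.0025  0.0011 -1.    ]] 15.5
```

```bash
python3 -c "
from rig import env
print(env.close_job())"
```

```text
the job is handed in; nothing more can be done
None
```

The job is handed in at about 15.5 s: the trial piece is still in the gripper, through the slot and pressed against the fence at about 15 N. The arm stopped at the fence position with the force rising, but the plunger itself could not be seen, and squareness is judged from force and angle readings (tool within about 0.1° of the measured feed line).

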